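Pop a disk carrier from its dock and catch it with the other finger

ROBOT

A 6-joint arm with a two-finger parallel gripper is mounted at the origin on the work surface. World frame = base frame: x ahead of the robot, y to its left, z up, the work surface at z = 0. Lengths are in m, angles in degrees, forces in N, time in s.
With the tool pointing down it reaches from about 0.375 to 0.9 m from the base axis. Payload 3.1 kg.
Tool frame: the origin (TCP) lies on the centre line of the jaws, within the pads' length; the fingertips stand 17 mm ahead of it and the grasp point (between the pads) lies 2 mm behind it; z points along the fingers, y is the line along which they close (so a half turn about z gives the same grasp; the last joint's range is limited). The gripper opens to 87 mm and grips with 3 to 60 N. Pads are 19 mm wide; open, the fingers measure 117 mm over their backs; the gripper's body (75 mm by 190 mm) begins 51 mm behind the grasp point.
Start: joints at [-10.227, 30.224, 82.088, -0, 67.689, -10.227], TCP at [0.625, 0, 0.24] pointing down, gripper open.
Joint ranges: [-176.69, 176.69], [-43.24, 126.21], [12.49, 139.97], [-82, 262], [0, 151.66], [-163.58, 163.58]. Speed limits (degrees/s): [159.86, 159.86, 180, 180, 180, 180].

INTERFACE

Orientations are given as a 3x3 rotation matrix whose columns are the frame's x, y, z axes.
In Python, from rig import bot, imaging, finder gives the robot as it stands. The module is installed in compiled form; this text tells all that it offers.
- The arm moves only by the tool play_rows, never from a script. Its argument "motion" is a list that holds one entry, the list of rows, each a list of 6 numbers: the shift along the tool's x, y, z in fractions of the full range, 1 being 20 cm, then the turn, a rotation vector about the tool's x, y, z in fractions of the full range, 1 being 90 degrees. In form: [[[dx, dy, dz, wx, wy, wz], ...]]. A call has 1 to 8 rows; each row is the pose to reach, as a shift and turn from the pose commanded when the call began, along the tool's axes at that moment; what a row does not reach only later rows make up. A row lasts 1/12 s, in which the tool goes at most 41.7 mm and 7.16 degrees, less where a joint would pass 70% of its speed; a pose out of reach is approached as far as the arm can. No shift or turn number may pass 1 either way. A call with a gripper value outside its range is refused whole. "fingers" is the finger opening in m, from 0 to 0.087, set as the call begins (left out, the last holds). The fingers move at their own pace and stop on an object; the grip force is fixed at half the most. Time passes only in rows, so rows that repeat a pose let the fingers close. It gives the time, the measured TCP pose, the force, the opening and the grip force at its end, in the units of the state.
- bot.read_state(): the state, without advancing time (a new reading comes with each control period).
- imaging.capture(name): name is "scene" or "side" or "wrist"; returns a dict with "frame" (384x512x3 uint8, red, green, blue), "camera_matrix" (3x3 intrinsics, pixels), "k1" (the pictures are not rectified: a ray, as slopes to the right and down, at radius r is drawn at 1 + k1 r^2 times it, then the intrinsics apply), "R" (3x3) and "t" (3): a world point X has camera coordinates R X + t. Camera axes: x right, y down, z forward; pixel columns grow to the right and rows downward; lengths in m; the calibration is good to about 2 mm. A picture is of the moment at which its call begins. There is no depth.
- bot.hand_in(): hands the job in; it is judged then, once.
Trained networks look in the newest picture that a camera, given by its name, has taken for a name from the list of things; names that differ only in an ending like _2 or _b are one class to them, and where a whole thing is asked for, a point or a joint stands for the part that bears it (a point fixed in the world has none). Each returns a list of dicts, best first, with "confidence" (0 to 1); they miss things now and then, are a little off and sometimes report something else, mostly with a low value. They report only what shows in the picture. A call takes as long as a camera call. They do not tell look-alikes from the thing itself.
- finder.recognise(camera, name): "at" ([x, y, z] in m, in world coordinates, good to about 4 mm: the middle of the surface that is visible of it).
- finder.outline_of(camera, name): "pixels" (384x512 bool, what is visible of it).
The state is a dict: "time_s": time; "joint_positions": joint angles; "qvel": joint speeds; "tau": joint torques, N m; "position": TCP position; "tcp_rot": TCP orientation; "force": force on the tool from outside, world axes, zero at the start; "moment": the same for the moment, N m; "opening": opening from 0.0 (shut) to 1.0 (fully open); "grasp_force": force on a finger pad.
Only numpy, scipy, OpenCV 4.12 (cv2) and the standard library are available. Lean on these libraries where they do the work, as an engineer would, in place of code of your own. Each camera call takes 0.05 s, during which the arm holds its last target. There are 200 camera calls.

TASK

Eject the disk carrier from the dock and catch it with the same hand: press the round eject key all the way down with one finger while the other finger stands just in front of the carrier, so that the spring drives the carrier about 1 to 3 cm out against that finger instead of shooting it off across the table. Finish while holding: the eject key still fully down and the carrier, partly out, still trapped against the finger. Only touch and press: do not lift or tip the carrier, do not press the square power key, and leave the spare carrier, mug, paper roll and stapler where they are.

Things in the scene. Friction and masses are not known exactly. Their poses are not given: they have to be found in the camera images.
- dock: Fixed disk dock: grey housing 150 wide, 129 deep, 62 mm high on a black base plate 12 mm thick. +x is the way out of the bay (away from the robot at yaw 0); origin on the table below the middle of the line joining the two keys. In its frame the housing spans x -165 to -36, y -75 to 75 mm, the plate x -165 to 40, y -85 to 85; bay on y = 0; eject key at (0, 60), power key (0, -60)
- catch_line (a point): point of the open ledge in front of the bay, midway between the two keys, on the plate's top 12 mm above the table (dock frame x = 0, y = 0). The bay's spring plunger drives the carrier out along the dock's +x over this point, with about 3.2 N, falling to 1.5 N after 42 mm, where it stops. Nothing else stops the carrier: with nothing in front it shoots out in a fraction of a second
- eject_top (a point): centre of the top of the round aluminium eject key, 24 mm in diameter; 34 mm above the table when up. The key moves straight down by 10 mm, its spring pushes back with 2 N at first and 5 N fully down, and it comes up again when let go. Two hidden pawls let the carrier go once the key is about 7 mm down
- eject_key (a joint): how far the eject key is pressed, m: 0 up, 0.010 fully down
- power_top (a point): centre of the top of the square aluminium power key, 22 by 22 mm, 34 mm above the table; not to be pressed
- power_key (a joint): how far the power key is pressed, m: 0 up
- carrier: the loose disk carrier in the bay, a bare steel slab 90 long (x), 60 wide (y) and 28 mm high, about 0.13 kg, origin at the centre of its underside, which lies on the base plate 12 mm above the table, so that its top is at 40 mm. Its axes are the dock's. At the start it is home, its front 10 mm out of the housing
- carrier_front (a point): middle of the carrier's flat front face, 19 mm above its underside (31 mm above the table). Home, it is at x = -26 mm, y = 0 in the dock's frame; this x grows as the carrier comes out
- spare: a spare carrier just like the one in the bay, lying loose on the table near the dock; leave it. Origin at the centre of its underside
- mug: loose white mug, radius 38, height 90 mm, beside the housing; leave it. Origin at the centre of its underside
- roll: loose paper roll standing on end, diameter 60, height 50 mm, near the ledge; leave it. Origin at the centre of its underside
- stapler: loose black stapler, 110 long (x), 34 wide, about 46 mm high, near the ledge; leave it. Origin at the centre of its underside
Things that resemble listed ones, but are neither listed nor needed, are in the scene too. Leave any pink look-alike of the carrier alone.

How it is judged:
By the outcome, as a careful person would: the job done as asked, in the order asked, and still so for the second after the job is handed in, while the arm keeps its last pose, push and grip.
It also fails if it takes over 29 s, if anything falls off the work surface, if the arm or the gripper's body presses on something with over 40 N, if the wrist force passes 120 N, or if a joint passes its speed limit or range.

## Working session

There is one attempt and no reset: what is moved stays moved. The work goes in short steps, Python scripts to look and compute and a tool call to move; the robot and the scene stay as the last step left them, time stands still between calls to the robot, and variables do not carry over. Pictures are saved under pics/ and viewed, at most 10 in all, crops included, and the job is handed in when it is done.

Besides the shell and the picture viewer there is one more tool, called after "Emit:" in YAML: its name, and indented under it one key for each argument. play_rows: Moves the arm, as the interface text tells. Its arguments: {"type":"object","properties":{"motion":{"type":"array"},"fingers":{"type":"number"}},"required":["motion"]}

```bash
mkdir -p pics; python3 - <<'E'
from rig import bot, imaging, finder
import cv2, numpy as np
s=bot.read_state(); print(s["time_s"],s["position"],s["tcp_rot"],s["force"],s["opening"])
ims=[]
for c in ["scene","side"]:
    d=imaging.capture(c); cv2.imwrite(f"pics/{c}0.png",cv2.resize(d["frame"][:,:,::-1],(800,600),interpolation=cv2.INTER_CUBIC))
    for n in ["dock","eject_top","power_top","carrier","carrier_front","spare","mug","roll","stapler"]:
        print(c,n,[(np.round(r["at"],3).tolist(),round(r["confidence"],2)) for r in finder.recognise(c,n)])
E
```

```text
0.0 [6.24289341e-01 1.74277235e-04 2.38595077e-01] [[ 3.67408827e-05  9.99997736e-01 -2.12739530e-03]
 [ 9.99999914e-01 -3.58614820e-05  4.13406329e-04]
 [ 4.13329102e-04 -2.12741030e-03 -9.99997652e-01]] [-1.05631957  0.24985377 -0.28050603] 1.0018474033134577
scene dock [([0.518, -0.053, 0.036], 0.59)]
scene eject_top []
scene power_top []
scene carrier [([0.392, -0.284, 0.026], 0.9)]
scene carrier_front [([0.537, -0.05, 0.031], 0.7), ([0.389, -0.292, 0.029], 0.66)]
scene spare [([0.411, 0.076, 0.027], 0.77)]
scene mug [([0.584, -0.238, 0.061], 0.85), ([0.558, 0.169, 0.038], 0.27)]
scene roll [([0.725, -0.169, 0.042], 0.89)]
scene stapler [([0.557, 0.17, 0.041], 0.88)]
side dock [([0.492, -0.04, 0.047], 0.61), ([0.571, -0.233, 0.06], 0.22)]
side eject_top [([0.588, -0.091, 0.035], 0.59), ([0.536, 0.019, 0.034], 0.58)]
side power_top [([0.589, -0.091, 0.036], 0.48)]
side carrier [([0.387, -0.294, 0.028], 0.61)]
side carrier_front [([0.388, -0.293, 0.024], 0.91)]
side spare [([0.405, 0.08, 0.024], 0.92), ([0.532, -0.05, 0.04], 0.16)]
side mug [([0.57, -0.232, 0.058], 0.66), ([0.533, 0.015, 0.031], 0.35)]
side roll [([0.706, -0.167, 0.046], 0.61)]
side stapler [([0.538, 0.158, 0.034], 0.75), ([0.586, -0.091, 0.034], 0.25)]
```

View pics/scene0.png

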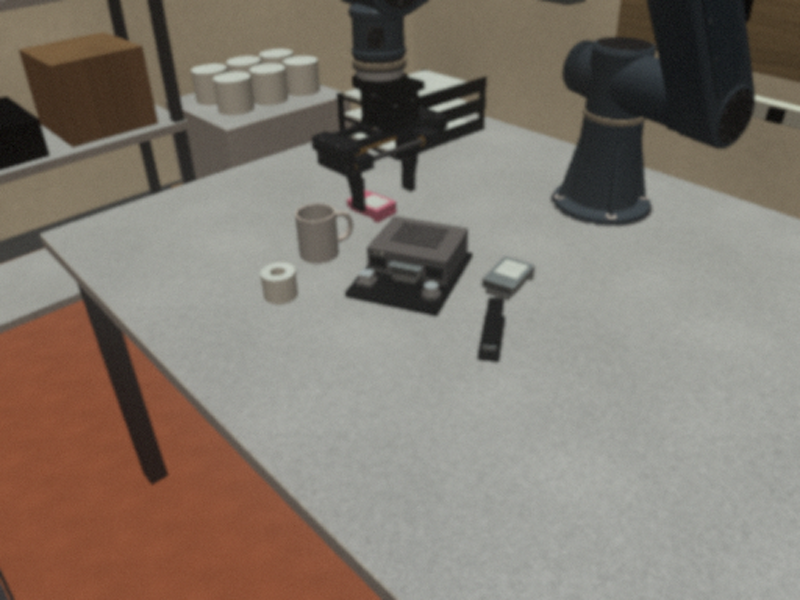

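View pics/side0.png

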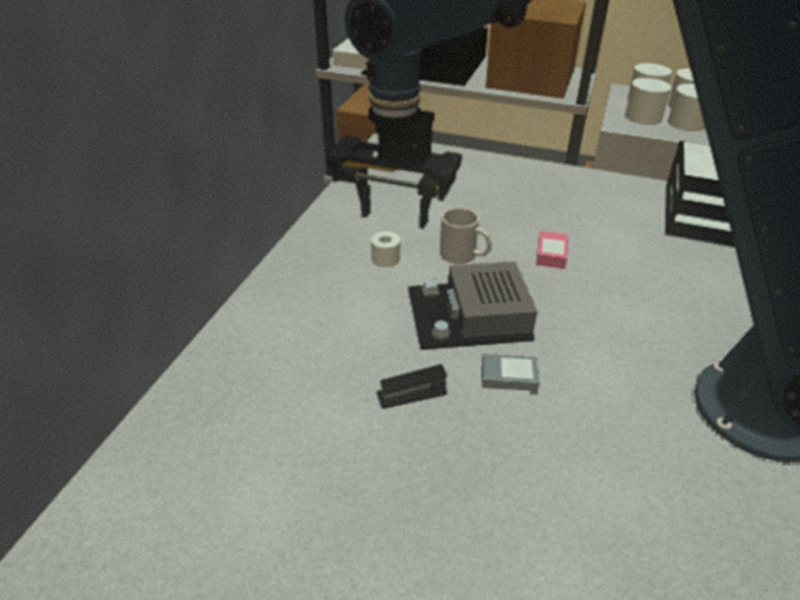

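The scene picture shows the dock in the middle. The round key is at (431,288), the square key at (366,277) and the bay carrier's front at (405,268). In the side picture the round key is at (441,328), the square key at (430,288) and the carrier front at (455,302).

Look-alikes in the scene picture:
- **Carrier:** bay carrier (405,268), spare (510,272), pink box (372,205). I choose the bay one.
- **Key:** round (431,288), square (366,277). I choose the round one.

Next I check this in a close crop.

```bash
python3 - <<'E'
from rig import bot, imaging, finder
import cv2, numpy as np
a=imaging.capture("scene")["frame"][135:205,215:308]; b=imaging.capture("side")["frame"][160:230,255:348]; w=imaging.capture("wrist")["frame"]
f=lambda i:cv2.resize(i,None,fx=4.3,fy=4.3,interpolation=cv2.INTER_CUBIC)
top=np.hstack([f(a),f(b)])[:, :800]; wr=cv2.resize(w,(397,298))
out=np.zeros((600,800,3),np.uint8); out[:top.shape[0],:top.shape[1]]=top; out[302:600,:397]=wr
cv2.imwrite("pics/crop1.png",out[:,:,::-1])
for n in ["eject_top","power_top","carrier_front"]: print(n,[(np.round(r["at"],3).tolist(),round(r["confidence"],2)) for r in finder.recognise("wrist",n)])
E
```

```text
eject_top [([0.536, 0.011, 0.033], 0.6), ([0.523, -0.037, 0.013], 0.55)]
power_top [([0.587, -0.09, 0.026], 0.64)]
carrier_front [([0.537, -0.051, 0.04], 0.84)]
```

View pics/crop1.png

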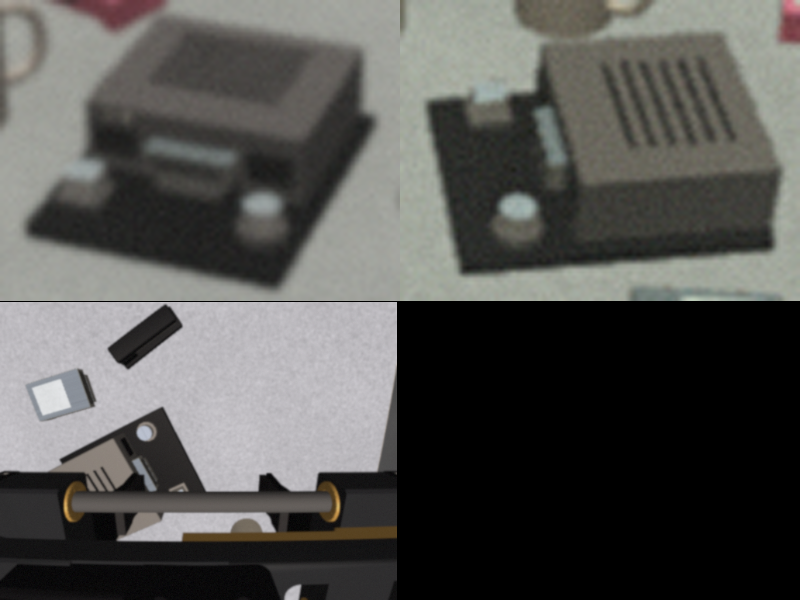

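The crop confirms it. In the scene part the round key top is at (262,203), the square key at (86,168) and the carrier front at (190,152). I fit the dock pose to these and the plate corners.

```bash
cat > h.py <<'E'
import numpy as np, cv2
def project(d,P):
    return cv2.projectPoints(np.atleast_2d(P).astype(float),cv2.Rodrigues(d["R"])[0],np.array(d["t"],float),d["camera_matrix"],np.array([d["k1"],0,0,0,0.]))[0][:,0]
def dockpt(p,xyz):
    c,s=np.cos(p[2]),np.sin(p[2]); X=np.atleast_2d(xyz).astype(float)/1000
    return np.c_[p[0]+c*X[:,0]-s*X[:,1],p[1]+s*X[:,0]+c*X[:,1],X[:,2]]
E
python3 - <<'E'
from rig import bot, imaging
from h import *
from scipy.optimize import least_squares
E,P=(0,60,34),(0,-60,34)
sc=lambda u,v:(u/4.3+215-.4,v/4.3+135-.4)
sd=lambda u,v:((u-400)/4.3+255-.4,v/4.3+160-.4)
wr=lambda u,v:(u*512/397,(v-302)*384/298)
obs=[("scene",E,sc(262,203)),("scene",P,sc(86,168)),("scene",(40,-85,12),sc(27,233)),("scene",(40,85,12),sc(278,287)),("scene",(-165,85,12),sc(375,118)),
("side",E,sd(517,207)),("side",P,sd(490,91)),("side",(40,-85,12),sd(430,100)),("side",(40,85,12),sd(462,272)),("side",(-165,85,12),sd(773,250)),
("wrist",E,wr(147,431.5)),("wrist",(40,85,12),wr(163,407))]
cam={c:imaging.capture(c) for c in ["scene","side","wrist"]}
f=lambda p:np.concatenate([project(cam[c],dockpt(p,X))[0]-o for c,X,o in obs])
r=least_squares(f,[.562,-.036,.44],loss="soft_l1"); p=r.x
print(p,np.degrees(p[2])); print(np.round(f(p).reshape(-1,2),1).tolist())
for c in cam:
    q=least_squares(lambda p:np.concatenate([project(cam[k],dockpt(p,X))[0]-o for k,X,o in obs if k==c]),p).x; print(c,q,np.degrees(q[2]))
print("E",dockpt(p,E),"mid",dockpt(p,(0,30,41)))
E
```

```text
[ 0.56369287 -0.04291736  0.44315206] 25.390742562894744
[[0.2, 1.2], [-0.4, 0.9], [-0.8, -1.6], [0.4, -1.4], [0.9, -0.1], [0.5, -0.5], [0.2, -0.3], [-0.5, -0.7], [-0.2, -2.3], [1.3, -2.8], [-0.7, 0.1], [1.1, -2.6]]
scene [ 0.56435979 -0.04222845  0.45278754] 25.94281515053379
side [ 0.56271936 -0.0377507   0.42480695] 24.3396453398664
wrist [ 0.56359114 -0.04447015  0.4457323 ] 25.538579347999217
E [[0.53796552 0.01128692 0.034     ]] mid [[ 0.55082919 -0.01581522  0.041     ]]
```

The rows are not in the units I measure in: shifts go in shares of 20 cm and turns go in shares of 90 degrees. I convert before sending: 0.08 m is 0.4, -0.074 m is -0.37, 56 degrees is 0.6222.

Emit:
play_rows:
  motion:
    - [[-0.01,-0.05,0.05,0,0,0.0778],[-0.02,-0.1,0.1,0,0,0.1556],[-0.03,-0.15,0.15,0,0,0.2333],[-0.04,-0.2,0.2,0,0,0.3111],[-0.05,-0.25,0.25,0,0,0.3889],[-0.06,-0.3,0.3,0,0,0.4667],[-0.07,-0.35,0.35,0,0,0.5444],[-0.08,-0.37,0.4,0,0,0.6222]]
  fingers: 0.045

```text
time_s: 2.12
position: [0.5494, -0.0158, 0.1591]
tcp_rot: [[0.832, 0.554, -0.002], [0.554, -0.832, 0.0], [-0.001, -0.001, -1.0]]
force: [-0.1, 0.2, -1.1]
opening: 0.536
grasp_force: 0.0
```

In the tool's units: 0.05 m is 0.25, 0.04 m is 0.2, 8.6 degrees is 0.0956.

Emit:
play_rows:
  motion:
    - [[0,0,0.1,0,0,0.0667],[0,0,0.2,0,0,0.0956],[0,0,0.25,0,0,0.0956],[0,0,0.25,0,0,0.0956],[0,0,0.25,0,0,0.0956]]

```text
time_s: 2.53
position: [0.551, -0.0159, 0.1094]
tcp_rot: [[0.903, 0.43, -0.001], [0.43, -0.903, 0.0], [-0.001, -0.001, -1.0]]
force: [-0.3, 0.4, 0.0]
opening: 0.518
grasp_force: 0.0
```

```bash
python3 - <<'E'
from rig import bot, imaging
import cv2, numpy as np
s=bot.read_state(); print(s["time_s"],s["position"],s["tcp_rot"],s["force"],s["opening"]*.087,s["joint_positions"])
f=lambda i:cv2.resize(i,(400,300),interpolation=cv2.INTER_CUBIC)
a=imaging.capture("scene")["frame"][115:205,205:325]; b=imaging.capture("side")["frame"][130:220,235:355]; d=imaging.capture("wrist"); 
print("cam",-d["R"].T@d["t"],d["R"][2])
out=np.vstack([np.hstack([f(a),f(b)]),np.hstack([f(d["frame"]),f(a)*0])])
cv2.imwrite("pics/hov.png",out[:,:,::-1])
E
```

```text
2.5333 [ 0.551     -0.0159359  0.1093525] [[ 9.02845640e-01  4.29964118e-01 -7.79713651e-04]
 [ 4.29964392e-01 -9.02845820e-01  2.18281709e-04]
 [-6.10107908e-04 -5.32323795e-04 -9.99999672e-01]] [-0.32004073  0.39875554  0.03319031] 0.04502273762723817 [-1.32746074e+01  3.53844684e+01  9.90710316e+01  2.67989245e-03
  4.55908524e+01  5.12582204e+01]
cam [0.61303858 0.01276147 0.25765286] [-0.2263797  -0.10728245 -0.96811296]
```

View pics/hov.png

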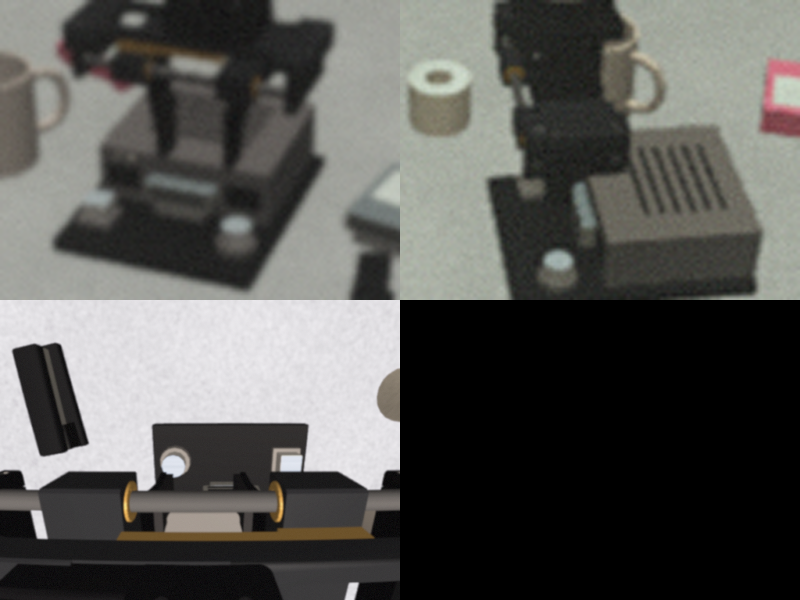

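The wrist part shows the eject key top at (174,464), the power key at (290,464) and the plate's front corners at (153,424) and (307,424). The fingers are at about (165,485) and (243,485), parallel to the plate edge. I refine the dock pose from this view.

```bash
python3 - <<'E'
from rig import bot, imaging
from h import *
from scipy.optimize import least_squares
d=imaging.capture("wrist"); f=d["frame"]
cv2.imwrite("pics/w2.png",cv2.resize(f[140:290,170:420],(800,480),interpolation=cv2.INTER_CUBIC)[:,:,::-1])
E,P=(0,60,34),(0,-60,34)
w=lambda u,v:(u*1.28,(v-300)*1.28)
obs=[(E,w(174,464)),(P,w(290.5,464)),((40,85,12),w(153,424)),((40,-85,12),w(307,424))]
F=lambda p:np.concatenate([project(d,dockpt(p,X))[0]-o for X,o in obs])
q=least_squares(F,[.5637,-.0429,.443]).x; print(q,np.degrees(q[2]),np.round(F(q).reshape(-1,2),1).tolist())
s=bot.read_state(); R=s["tcp_rot"];t=s["position"]
for y in (-37.5,-30,-22.5,22.5,30,37.5):
  for x in (-9.5,9.5): print(x,y,np.round(project(d,t+R@(np.array([x,y,17])/1000))[0],1), (project(d,t+R@(np.array([x,y,17])/1000))[0]-[170,140])*3.2)
for n,p in (("fit3",[.5637,-.0429,.4432]),("w",q)):
  for k in (E,(0,0,0),(-26,0,31)): print(n,k,np.round((R.T@(dockpt(p,k)[0]-t))*1000,1))
E
```

```text
[ 0.56121273 -0.0449481   0.4435199 ] 25.411818415334427 [[-0.5, 1.3], [-0.2, 1.0], [-1.7, -1.0], [2.6, -1.0]]
-9.5 -37.5 [198.1 249.7] [ 89.91309464 351.0750345 ]
9.5 -37.5 [196.3 220.2] [ 84.03404168 256.7929005 ]
-9.5 -30 [210.4 249.7] [129.17977435 351.16844844]
9.5 -30 [208.9 220.3] [124.4261309  256.80908793]
-9.5 -22.5 [222.7 249.8] [168.53307259 351.23153985]
9.5 -22.5 [221.5 220.3] [164.91212414 256.81032476]
-9.5 22.5 [296.7 249.7] [405.33749169 350.97389351]
9.5 22.5 [297.7 220.2] [408.56923098 256.50499574]
-9.5 30 [309.  249.6] [444.72960203 350.82501666]
9.5 30 [310.3 220.1] [449.09675709 256.40218513]
-9.5 37.5 [321.3 249.6] [484.0459898  350.64590014]
9.5 37.5 [323.  220.1] [489.54203028 256.28459753]
fit3 (0, 60, 34) [ -0.9 -30.8  76.6]
fit3 (0, 0, 0) [ -1.   29.1 110.7]
fit3 (-26, 0, 31) [-27.   29.1  79.7]
w (0, 60, 34) [ -4.1 -30.   76.6]
w (0, 0, 0) [ -4.2  29.9 110.7]
w (-26, 0, 31) [-30.1  29.9  79.6]
```

View pics/w2.png

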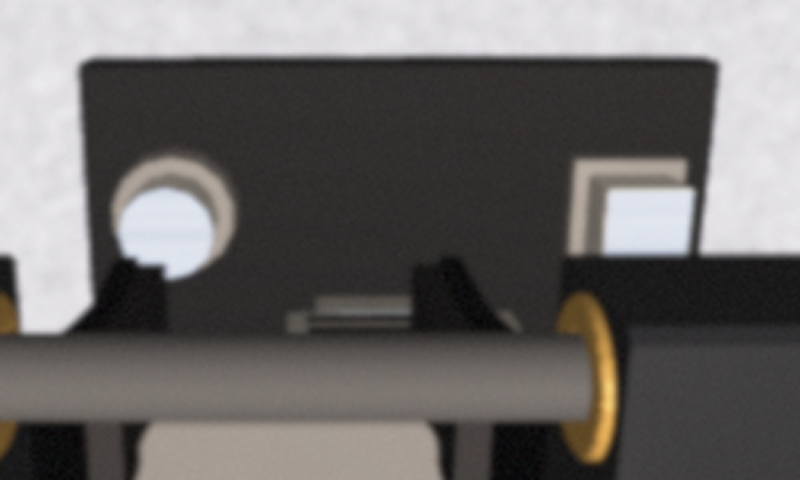

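The fingertips are only about 8 mm thick, so an opening of 0.052 puts their centres 60 mm apart. The key is about 3 mm toward tool -x from the hover pose. I go down to just above the key and check.

In the tool's units: 0.05 m is 0.25, -0.003 m is -0.015.

Emit:
play_rows:
  motion:
    - [[-0.01,0,0.1,0,0,0],[-0.015,0,0.175,0,0,0],[-0.015,0,0.225,0,0,0],[-0.015,0,0.25,0,0,0],[-0.015,0,0.25,0,0,0],[-0.015,0,0.25,0,0,0]]
  fingers: 0.052

```text
time_s: 3.23
position: [0.5487, -0.0173, 0.0598]
tcp_rot: [[0.903, 0.429, 0.001], [0.429, -0.903, -0.0], [0.001, 0.0, -1.0]]
force: [0.5, 0.7, 1.2]
opening: 0.594
grasp_force: 0.0
```

```bash
cat > look.py <<'E'
import sys,cv2,numpy as np
from rig import bot, imaging
s=bot.read_state(); print(s["time_s"],np.round(s["position"],4),np.round(s["force"],2),s["opening"]*.087)
f=lambda i,h=300:cv2.resize(i,(400,h),interpolation=cv2.INTER_CUBIC)
a=imaging.capture("scene")["frame"][145:202,215:291]; b=imaging.capture("side")["frame"][165:222,255:331]; w=imaging.capture("wrist")["frame"][140:290,170:420]
cv2.imwrite(sys.argv[1],np.vstack([np.hstack([f(a),f(b)]),np.hstack([f(w,240),f(a,240)*0])])[:,:,::-1])
E
python3 look.py pics/pre.png
```

```text
3.2333 [ 0.5487 -0.0173  0.0598] [0.47 0.69 1.21] 0.05165732900574687
```

View pics/pre.png

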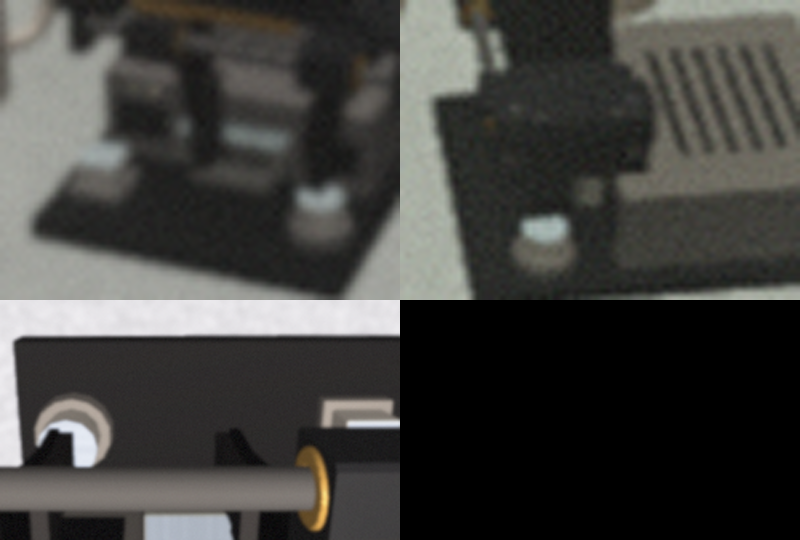

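The scene part shows the left finger in front of the carrier at about (205,165), with the right finger over the round key at (320,190). The wrist part shows the key finger about 2 mm outside the key's centre, so I shift +2 mm in y and press.

In the tool's units: 0.019 m is 0.095, 0.002 m is 0.01.

Emit:
play_rows:
  motion:
    - [[0,0.01,0.01,0,0,0],[0,0.01,0.03,0,0,0],[0,0.01,0.05,0,0,0],[0,0.01,0.065,0,0,0],[0,0.01,0.08,0,0,0],[0,0.01,0.09,0,0,0],[0,0.01,0.095,0,0,0],[0,0.01,0.095,0,0,0]]

```text
time_s: 4.05
position: [0.5501, -0.0192, 0.0413]
tcp_rot: [[0.903, 0.429, 0.002], [0.429, -0.903, -0.0], [0.002, 0.001, -1.0]]
force: [0.5, -0.5, 6.8]
opening: 0.595
grasp_force: 5.2
```

In the tool's units: 0.001 m is 0.005, 0.0005 m is 0.0025.

Emit:
play_rows:
  motion:
    - [[0,0,0.0025,0,0,0],[0,0,0.005,0,0,0],[0,0,0.005,0,0,0]]

```text
time_s: 4.3
position: [0.5501, -0.0192, 0.0411]
tcp_rot: [[0.903, 0.429, 0.002], [0.429, -0.903, -0.001], [0.002, 0.001, -1.0]]
force: [0.4, -0.5, 13.2]
opening: 0.595
grasp_force: 8.1
```

```bash
python3 look.py pics/post.png
```

```text
4.3 [ 0.5501 -0.0192  0.0411] [ 0.42 -0.5  13.22] 0.051761482522208066
```

View pics/post.png

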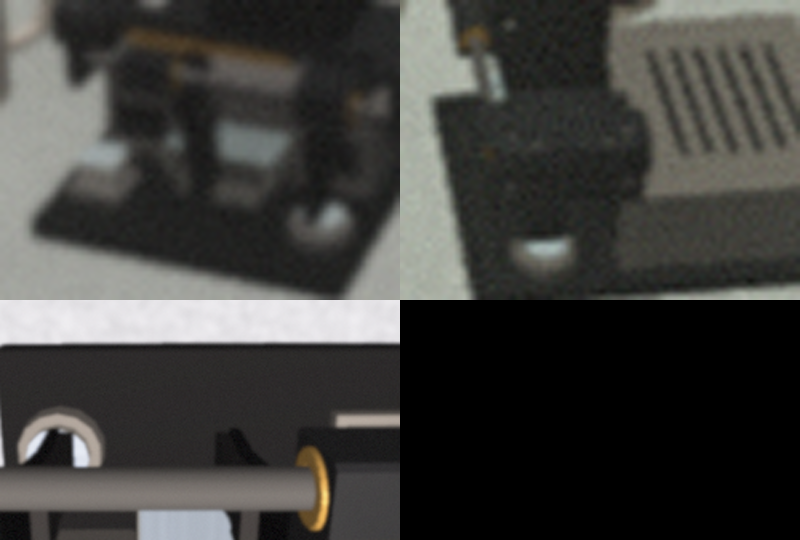

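The scene part now shows more of the silver carrier, at (220–290,120–165), up against the left finger. The key is sunk at (330,220). I check the travel by projection.

```bash
python3 - <<'E'
from rig import imaging
from h import *
d=imaging.capture("scene"); p=[.5625,-.0437,.4433]
for t in (0,10,15,20,30,42):
    print(t,[np.round((project(d,dockpt(p,(-26+t,y,z)))[0]-[215,145])*[400/76,300/57]).tolist() for y,z in((25,40),(25,12),(-25,40))])
c=d["frame"][155:185,235:280]
cv2.imwrite("pics/z.png",cv2.resize(c,(800,533),interpolation=cv2.INTER_CUBIC)[:,:,::-1])
E
```

```text
0 [[273.0, 149.0], [274.0, 195.0], [183.0, 132.0]]
10 [[266.0, 159.0], [267.0, 205.0], [176.0, 141.0]]
15 [[263.0, 164.0], [263.0, 210.0], [172.0, 146.0]]
20 [[259.0, 169.0], [260.0, 215.0], [168.0, 151.0]]
30 [[252.0, 179.0], [253.0, 225.0], [161.0, 161.0]]
42 [[243.0, 191.0], [244.0, 238.0], [151.0, 173.0]]
```

View pics/z.png

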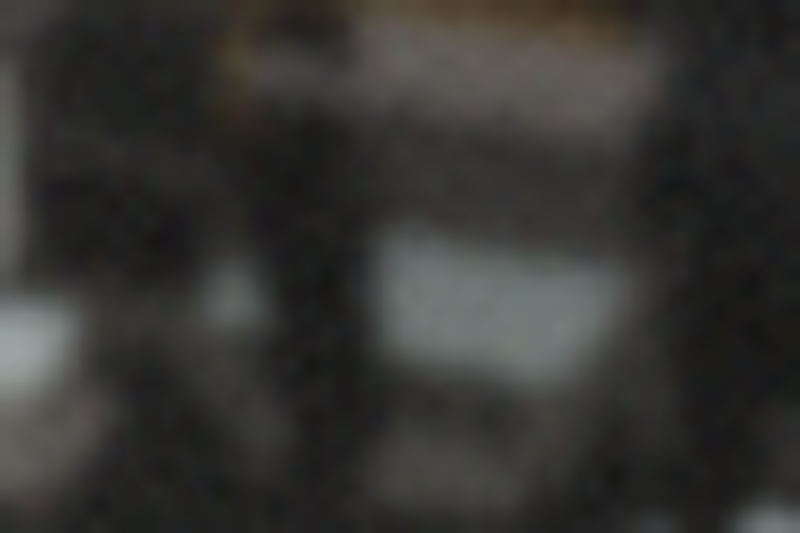

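The carrier's front edge at (545,385) corresponds to about 16 mm of travel, and the finger is in front of it. The press force rose about 6 N over only 0.2 mm, so the key is on its stop. I hand in.

```bash
python3 -c "
from rig import bot
print(bot.hand_in())"
```

```text
the job is handed in; nothing more can be done
None
```

I handed the job in at about 4 s of robot time, with the eject key held on its stop and the carrier about 16 mm out, against the other finger; the hand-in returned no verdict.

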